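# Set the squeeze-to-turn dial of a lug-clocking fixture to 30 degrees

### The arm

A 6-joint arm with a two-finger parallel gripper is mounted at the origin on the work surface; the furniture and walls round the work are solid. World frame = base frame: x ahead of the robot, y to its left, z up, the work surface at z = 0. Lengths are in m, angles in rad, forces in N, time in s.
With the tool pointing down it reaches from about 0.3 to 0.85 m from the base axis. Payload 4.2 kg.
Tool frame: the origin (TCP) lies on the centre line of the jaws, within the pads' length; the fingertips stand arm.tips_ahead ahead of it and the grasp point (between the pads) lies 3 mm ahead of it (arm.tips_ahead is the distance from the TCP to the fingertips, in m); z points along the fingers, y is the direction in which the jaws open and shut (so a half turn about z gives the same grasp; the last joint's range is limited). The gripper opens to 91 mm and grips with 3 to 60 N. Pads are 32 mm wide; open, the fingers measure 118 mm over their backs; the gripper's body (76 mm by 178 mm) begins 60 mm behind the grasp point.
Start: joints at [-1.225, 0.32, 1.565, -0, 1.257, -0.02], TCP at [0.206, -0.537, 0.236] pointing down, gripper open.
Joint ranges: [-3.11, 3.11], [-0.84, 2.01], [0.21, 2.61], [-1.34, 4.49], [0.05, 2.63], [-2.56, 2.56]. Speed limits (rad/s): [2.57, 2.57, 3.14, 3.14, 3.14, 3.14].

### API

Orientations are given as a unit quaternion [w, x, y, z].
In Python, from rig import arm gives the robot as it stands. The module is installed in compiled form; this text tells all that it offers.
- The arm moves only by the shell command python3 -m jog 'ROWS'. ROWS is JSON, a list of rows, each an object of numbers: "x", "y", "z": the shift along the tool's x, y, z in m; "ax", "ay", "az": the turn, a rotation vector about the tool's x, y, z in rad; "grip": the finger opening in m, from 0 to 0.0912. A call has 1 to 20 rows; each row is the pose to reach, as a shift and turn from the pose measured when the call began, along the tool's axes at that moment; what a row does not reach only later rows make up. A row lasts 1/12 s, in which the tool goes at most 41.7 mm and 7.16 degrees, less where a joint would pass 70% of its speed; a pose out of reach is approached as far as the arm can. A call with a gripper value outside its range is refused whole. The fingers move at their own pace and stop on an object; the grip force is fixed at half the most. Time passes only in rows, so rows that repeat a pose let the fingers close. It gives the time, the measured TCP pose, the force and the opening at its end, in the units of the state.
- arm.state(): the state, without advancing time (a new reading comes with each control period).
- arm.snapshot(name): name is "scene" or "top"; returns a dict with "image" (480x640x3 uint8, red, green, blue), "z_map" (480x640 float32, m along the optical axis (not along the pixel's ray), 0 where there is no reading), "intrinsics" (3x3 intrinsics, pixels), "R" (3x3) and "t" (3): a world point X has camera coordinates R X + t. Camera axes: x right, y down, z forward; pixel columns grow to the right and rows downward; lengths in m; the calibration is good to about 2 mm. A picture is of the moment at which its call begins.
- arm.finish_job(): hands the job in, once; it reports no verdict.
Trained networks look in a picture, given as the dict that the camera call returned (one of the last four; its "shot" number tells which), for a name from the list of things; names that differ only in an ending like _2 or _b are one class to them, and where a whole thing is asked for, a point or a joint stands for the part that bears it (a point fixed in the world has none). Each returns a list of dicts, best first, with "confidence" (0 to 1); they miss things now and then, are a little off and sometimes report something else, mostly with a low value. They report only what shows in the picture. A call takes as long as a camera call.
- arm.regions_of(picture, name): "mask" (480x640 bool, what is visible of it).
- arm.spot_point(picture, name): "position" ([x, y, z] in m, in world coordinates, good to about 4 mm: a listed point, or the origin of a listed thing).
The state is a dict: "time_s": time; "joint_positions": joint angles; "qd": joint speeds; "tau": joint torques, N m; "eef_pos": TCP position; "tcp_rot": TCP orientation; "ft_force": force on the tool from outside, world axes, zero at the start; "moment": the same for the moment, N m; "gripper_width": finger opening in m.
Only numpy, scipy, OpenCV 4.12 (cv2) and the standard library are available. Lean on these libraries where they do the work, as an engineer would, in place of code of your own. Each camera call takes 0.05 s, during which the arm holds its last target. There are 200 camera calls.

### The job

Set the angle dial of the clocking fixture to 30 degrees: squeeze both release tabs of its knob together, turn it until the 30 degree mark stands at the index line, and let go so that both tabs spring fully out and lock it there. Do not push the small parts and tools lying round it about.

Things in the scene. Friction and masses are not known exactly. Their poses are not given: they have to be found in the camera images.
- fixture: Clocking fixture, fixed: grey wedge-shaped casting on a foot of 150 x 136 mm, about 105 mm high, standing on a plywood board laid over the rims of the blue crate (board top at z = 0.196). Origin: centre of the foot's underside; z up, -x is the low front edge, roughly towards the robot. Its dial face slopes 28 degrees.
- dial_axis (a point): Fixed point where the knob's turning axis meets the upper face of the dial disc. z: the turning axis, out of the dial; it leans 28 degrees from vertical, roughly towards the robot. x: up the slope, straight to the index line, a black line on a small fixed block 59 mm from the axis, beside the disc's rim. Does not turn with the dial.
- knob_grip (a point): Point on the turning axis, 18 mm above the disc's upper face, half-way up the release tabs; turns with the dial. z: turning axis, outwards. y: through the tabs, tab a at +y, tab b at -y. Steel disc 100 mm across; on it a grey round hub, 29 mm across, 24 mm high, with a tab each side. At a reading of 60 degrees its axes are parallel to those of dial_axis.
- tab_a_pad (a point): Middle of the outer face of release tab a. Each tab is an upright black ribbed plate, 20 mm wide, 5 mm thick, standing from 1.5 to 29.5 mm above the disc; the flat outer face is 31 mm from the axis when out, so the pair measures 62 mm across, fully squeezed 42 mm. Nothing rises above the disc outside of the tabs.
- tab_b_pad (a point): Middle of the outer face of release tab b, opposite tab a.
- dial (a joint): Reading, rad (0 to 2.09 = 0 to 120 degrees); grows as the knob turns anticlockwise seen from outside. Black marks on the disc's rim every 10 degrees, longer every 30; the zero mark has a dot at its inner end and the others follow clockwise, so 30 is the next long one. Tabs out, it is locked at a multiple of 10; let go within 4 degrees of one, it is drawn there. Unlocked friction 0.03 N m.
- tab_a (a joint): How far tab a is pushed in towards the axis, m: 0 = fully out (locked), 0.010 = stop; it lets go of the lock from 0.005 on. Spring: about 8 N when out, 13 N at the stop. The dial turns only while both tabs are in by 5 mm or more, so squeeze them well centred and keep squeezing while turning.
- tab_b (a joint): The same for tab b.
- roller_a_mid (a point): Bystander, leave alone: middle of a loose grey grooved roller, 41 mm across and 26 mm high, standing, left of the fixture.
- marker_mid (a point): Bystander, leave alone: middle of a loose pen, 135 mm long, lying right of the fixture.
- spanner_mid (a point): Bystander, leave alone: middle of a loose spanner, 162 mm long, lying left of the fixture.
- hex_key_small_mid (a point): Bystander, leave alone: middle of a loose hex key, 83 mm, lying in front of the fixture.
- bolt_mid (a point): Bystander, leave alone: middle of a loose bolt, 27 mm high, standing on its head in front of the fixture.
- pencil_mid (a point): Bystander, leave alone: middle of a loose pencil, 156 mm long, lying right of the fixture.

How it is judged:
By the outcome, as a careful person would: the job done as asked, in the order asked, and still so for the second after the job is handed in, with the robot touching nothing.
It also fails if it takes over 32 s, if anything falls off the work surface, if the arm or the gripper's body presses on something with over 40 N, if the wrist force passes 120 N, or if a joint passes its speed limit or range.

## Working session

There is one attempt and no reset: what is moved stays moved. The work goes in short steps, Python scripts to look and compute and a shell command to move; the robot and the scene stay as the last step left them, time stands still between calls to the robot, and variables do not carry over. Pictures are saved under pics/ and viewed, about 8 in all and at most 12, crops included, and the job is handed in when it is done.

```bash
mkdir -p pics; cat > h.py <<'E'
import numpy as np, cv2
from rig import arm
from scipy.spatial.transform import Rotation as R
def save(p,n,box=None,s=1):
    im=p["image"][:,:,::-1]
    if box: im=im[box[1]:box[3],box[0]:box[2]]
    cv2.imwrite("pics/"+n,cv2.resize(im,None,fx=s,fy=s,interpolation=cv2.INTER_CUBIC))
def proj(p,X):
    c=p["R"]@np.array(X)+p["t"]; u=p["intrinsics"]@c; return u[:2]/u[2]
E
python3 - <<'E'
from h import *
print(arm.state(), arm.tips_ahead)
for c in ("scene","top"):
    p=arm.snapshot(c); save(p,c+"1.png"); print(c,-p["R"].T@p["t"])
    for n in ("fixture","dial_axis","knob_grip","tab_a_pad","tab_b_pad"):
        for r in arm.spot_point(p,n)[:3]: print(n,np.round(r["position"],4),round(r["confidence"],2),proj(p,r["position"]).round(0))
E
```

```text
{'time_s': 0.0, 'joint_positions': array([-1.22501393e+00,  3.20311257e-01,  1.56568662e+00, -8.02969829e-06,
        1.25741048e+00, -2.00009324e-02]), 'qd': array([ 0.00059551,  0.00042394,  0.00117398, -0.00089051, -0.00111491,
       -0.00109633]), 'tau': array([-2.48767858e-03, -4.12463057e+01, -2.31977248e+01,  7.25401123e-02,
        4.58456366e-02, -1.48232430e-04]), 'eef_pos': array([ 0.20550338, -0.53651375,  0.23510619]), 'tcp_rot': array([-8.95213716e-04,  9.83321256e-01,  1.81874913e-01, -1.50994975e-04]), 'ft_force': array([-1.18182023, -0.50274121,  0.03112787]), 'moment': array([-0.05785195, -0.010098  ,  0.01805547]), 'gripper_width': 0.09123244160115693} 0.022
scene [-0.11398993  0.63564439  0.69710178]
fixture [0.5383 0.0243 0.1986] 0.91 [272. 285.]
dial_axis [0.5242 0.0303 0.2778] 0.69 [273. 251.]
knob_grip [0.5167 0.0325 0.295 ] 0.72 [275. 244.]
tab_a_pad [0.5158 0.0613 0.2889] 0.71 [264. 252.]
tab_a_pad [ 0.549  -0.2534  0.1984] 0.55 [354. 238.]
tab_a_pad [ 0.4681 -0.2807  0.1982] 0.54 [390. 244.]
tab_b_pad [ 0.5189 -0.0033  0.2898] 0.62 [288. 240.]
top [ 0.37788016 -0.0235762   1.4627238 ]
dial_axis [0.5269 0.0275 0.274 ] 0.92 [275. 221.]
knob_grip [0.515  0.0279 0.2864] 0.74 [275. 226.]
tab_a_pad [0.5158 0.0616 0.2872] 0.51 [257. 225.]
tab_b_pad [ 0.5172 -0.0076  0.2852] 0.54 [293. 226.]
```

```bash
python3 - <<'E'
import cv2,numpy as np
a=cv2.imread("pics/scene1.png");b=cv2.imread("pics/top1.png")
A=cv2.resize(a[190:330,190:370],None,fx=4,fy=4,interpolation=2)
B=cv2.resize(b[175:275,220:330],None,fx=5.6,fy=5.6,interpolation=2)
cv2.imwrite("pics/c1.png",A);cv2.imwrite("pics/c2.png",B)
E
```

```text
(no output)
```

View pics/c1.png

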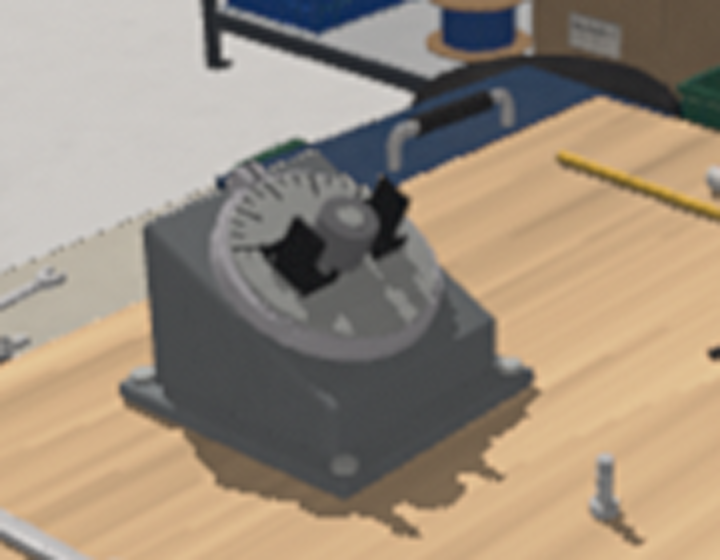

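View pics/c2.png

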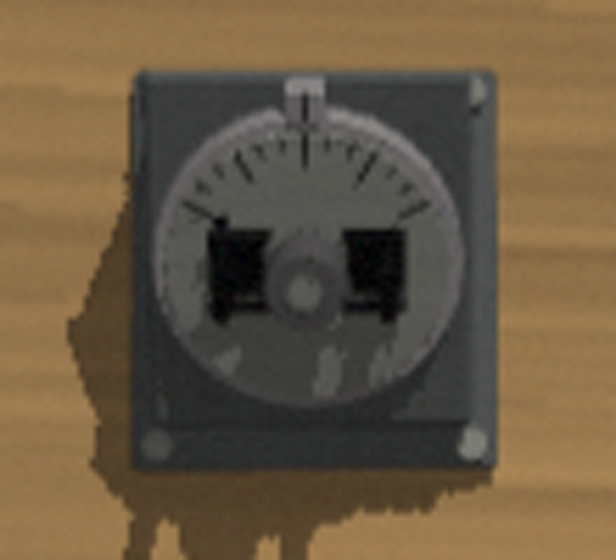

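View pics/top1.png

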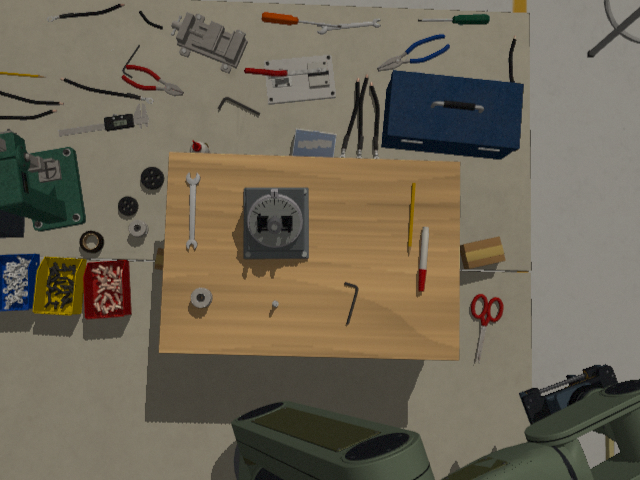

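Top crop: the long mark at (305,145) stands at the index (305,95). The dotted zero mark is at far left (200,210), so the reading is 60°. The tabs lie level at (240,265) and (375,265). The 30 mark is at (245,165), so the knob must turn 30° clockwise seen from outside. The scene crop agrees. Next I'll refine the axis and yaw using depth.

```bash
cat >> h.py <<'E'
def cloud(p):
    v,u=np.mgrid[:480,:640]; z=p["z_map"]; K=p["intrinsics"]
    c=np.stack([(u-K[0,2])/K[0,0]*z,(v-K[1,2])/K[1,1]*z,z],-1)
    return (c-p["t"])@p["R"]
def delta(P,Q):  # target in tool axes now
    s=arm.state(); q=s["tcp_rot"]; r=R.from_quat([q[1],q[2],q[3],q[0]])
    print("t",s["time_s"],"shift",np.round(r.inv().apply(np.array(P)-s["eef_pos"]),4),"rot",np.round((r.inv()*Q).as_rotvec(),4),"pos",s["eef_pos"].round(4),"q",s["joint_positions"].round(2),"F",s["ft_force"].round(1),"M",s["moment"].round(2),"w",round(s["gripper_width"],4))
E
python3 - <<'E'
from h import *
n0=np.array([-.469,0,.883])
for c in ("scene","top"):
    p=arm.snapshot(c); X=cloud(p); A=np.array([.5255,.029,.276])
    d=X-A; h=d@n0; r=np.linalg.norm(d-h[...,None]*n0,axis=-1)
    m=(p["z_map"]>0)&(abs(h)<.006)&(r<.047)&((abs(d[...,1])>.036)|(r>.036))
    Y=X[m]
    for _ in range(4):
        cen=Y.mean(0); n=np.linalg.svd(Y-cen)[2][2]; n*=np.sign(n[2]); e=abs((Y-cen)@n); Y=Y[e<max(.0015,2*e.std())]
    print(c,len(Y),"n",n.round(3),"tilt",np.degrees(np.arccos(n[2])),"yaw",np.degrees(np.arctan2(-n[1],-n[0])),"A offset",(cen-A)@n)
    # rim centroid: all disc+knob pixels near plane (disc edge radius 50)
    # hub top: 24mm above
    hh=(X-cen)@n; m=(abs(hh-.024)<.003)&(r<.02); print("hub top",m.sum(),(X[m].mean(0)-.024*n).round(4))
    mk=(abs(hh-.0295)<.004)&(r<.04)&(p["image"].max(-1)<45); 
    for s,k in ((1,'a'),(-1,'b')):
        q=X[mk&(s*d[...,1]>0.01)]; print(k,len(q),q.mean(0).round(4),q[:,1].min().round(4),q[:,1].max().round(4))
    M=arm.regions_of(p,"fixture")
    if c=="top":
        Y=X[(abs(X[...,2]-A[2]+.0)<.2)&M[0]["mask"]]; 
        b=cv2.minAreaRect(np.float32(Y[Y[:,2]<.24][:,:2]*1000)); print("foot",b,M[0]["confidence"])
E
```

```text
scene 414 n [-0.468 -0.019  0.884] tilt 27.909041070943445 yaw 2.351630978872178 A offset -0.002502767277923678
hub top 139 [0.5238 0.0313 0.2721]
a 25 [0.5092 0.0592 0.2972] 0.0564 0.0616
b 20 [0.5123 0.0026 0.2976] 0.0001 0.004
top 330 n [-0.466 -0.019  0.885] tilt 27.78734796086027 yaw 2.2800572431569384 A offset -0.0019152055248022773
hub top 138 [0.5253 0.0296 0.2737]
a 29 [0.5107 0.0572 0.299 ] 0.0425 0.0598
b 28 [0.512  0.0007 0.2992] -0.002 0.0155
foot ((531.1145629882812, 29.593185424804688), (149.04718017578125, 137.2459259033203), 2.1363635063171387) 0.79
```

```bash
python3 -m jog '[{"z":-0.12},{"z":-0.2},{"z":-0.2},{"z":-0.2},{"z":-0.2}]'
```

```text
$[0]: bad value
```

```bash
cat >> h.py <<'E'
A=np.array([.525,.030,.2735]); Rf=R.from_euler('z',2.25,degrees=True)*R.from_euler('y',-28,degrees=True)
N=Rf.as_matrix()[:,2]
Q=R.from_matrix(Rf.as_matrix()@np.diag([1,-1,-1]))
E
python3 -m jog '[{"x":0,"y":0,"z":-0.2,"ax":0,"ay":0,"az":0,"grip":0.091},{"x":0,"y":0,"z":-0.2,"ax":0,"ay":0,"az":0,"grip":0.091},{"x":0,"y":0,"z":-0.2,"ax":0,"ay":0,"az":0,"grip":0.091},{"x":0,"y":0,"z":-0.2,"ax":0,"ay":0,"az":0,"grip":0.091},{"x":0,"y":0,"z":-0.2,"ax":0,"ay":0,"az":0,"grip":0.091}]'
python3 -c "
from h import *
print(N); delta(A+.12*N,Q)"
```

```text
time_s: 1.22
eef_pos: [0.2056, -0.5368, 0.4397]
tcp_rot: [0.002, 0.983, 0.182, 0.0]
ft_force: [0.7, -0.5, 1.1]
gripper_width: 0.0905
[-0.46910962 -0.01843137  0.88294759]
t 1.2167 shift [ 0.4476 -0.4333  0.0586] rot [-0.076   0.4837  0.3209] pos [ 0.2056 -0.5368  0.4397] q [-1.22  0.27  1.14  0.    1.73 -0.02] F [ 0.7 -0.5  1.1] M [ 0.    0.01 -0.03] w 0.0905
```

```bash
python3 -m jog '[{"x":0.08,"y":-0.08,"z":0,"ax":0,"ay":0,"az":0,"grip":0.091},{"x":0.16,"y":-0.16,"z":0,"ax":0,"ay":0.1,"az":0.1,"grip":0.091},{"x":0.448,"y":-0.433,"z":0.059,"ax":-0.076,"ay":0.484,"az":0.321,"grip":0.091},{"x":0.448,"y":-0.433,"z":0.059,"ax":-0.076,"ay":0.484,"az":0.321,"grip":0.091},{"x":0.448,"y":-0.433,"z":0.059,"ax":-0.076,"ay":0.484,"az":0.321,"grip":0.091},{"x":0.448,"y":-0.433,"z":0.059,"ax":-0.076,"ay":0.484,"az":0.321,"grip":0.091},{"x":0.448,"y":-0.433,"z":0.059,"ax":-0.076,"ay":0.484,"az":0.321,"grip":0.091},{"x":0.448,"y":-0.433,"z":0.059,"ax":-0.076,"ay":0.484,"az":0.321,"grip":0.091},{"x":0.448,"y":-0.433,"z":0.059,"ax":-0.076,"ay":0.484,"az":0.321,"grip":0.091},{"x":0.448,"y":-0.433,"z":0.059,"ax":-0.076,"ay":0.484,"az":0.321,"grip":0.091},{"x":0.448,"y":-0.433,"z":0.059,"ax":-0.076,"ay":0.484,"az":0.321,"grip":0.091},{"x":0.448,"y":-0.433,"z":0.059,"ax":-0.076,"ay":0.484,"az":0.321,"grip":0.091},{"x":0.448,"y":-0.433,"z":0.059,"ax":-0.076,"ay":0.484,"az":0.321,"grip":0.091},{"x":0.448,"y":-0.433,"z":0.059,"ax":-0.076,"ay":0.484,"az":0.321,"grip":0.091},{"x":0.448,"y":-0.433,"z":0.059,"ax":-0.076,"ay":0.484,"az":0.321,"grip":0.091},{"x":0.448,"y":-0.433,"z":0.059,"ax":-0.076,"ay":0.484,"az":0.321,"grip":0.091},{"x":0.448,"y":-0.433,"z":0.059,"ax":-0.076,"ay":0.484,"az":0.321,"grip":0.091},{"x":0.448,"y":-0.433,"z":0.059,"ax":-0.076,"ay":0.484,"az":0.321,"grip":0.091}]'
python3 -c "
from h import *
delta(A+.12*N,Q)"
```

```text
time_s: 2.72
eef_pos: [0.4689, 0.0277, 0.3789]
tcp_rot: [-0.005, 0.97, 0.02, 0.242]
ft_force: [0.3, 0.3, 0.1]
gripper_width: 0.0908
t 2.7167 shift [ 0.0001 -0.0001 -0.0006] rot [-0.0002  0.0004  0.0012] pos [0.4689 0.0277 0.3789] q [ 0.03 -0.15  1.83  0.    0.98  1.56] F [0.3 0.3 0.1] M [-0.01  0.26 -0.01] w 0.0908
```

```bash
python3 -m jog '[{"x":0,"y":0,"z":0.03,"ax":0,"ay":0,"az":0,"grip":0.091},{"x":0,"y":0,"z":0.055,"ax":0,"ay":0,"az":0,"grip":0.091},{"x":0,"y":0,"z":0.07,"ax":0,"ay":0,"az":0,"grip":0.091},{"x":0,"y":0,"z":0.08,"ax":0,"ay":0,"az":0,"grip":0.091},{"x":0,"y":0,"z":0.088,"ax":0,"ay":0,"az":0,"grip":0.091},{"x":0,"y":0,"z":0.093,"ax":0,"ay":0,"az":0,"grip":0.091},{"x":0,"y":0,"z":0.093,"ax":0,"ay":0,"az":0,"grip":0.091}]'
python3 - <<'E'
from h import *
delta(A+.026*N,Q)
p=arm.snapshot("scene"); save(p,"s2.png",(190,150,370,290),4)
E
```

```text
time_s: 3.3
eef_pos: [0.5125, 0.0284, 0.2964]
tcp_rot: [-0.004, 0.97, 0.019, 0.241]
ft_force: [-0.5, -0.6, -0.1]
gripper_width: 0.0913
t 3.3 shift [ 0.0003 -0.0012  0.0002] rot [ 0.0008  0.001  -0.0005] pos [0.5125 0.0284 0.2964] q [ 0.03 -0.03  1.93  0.    0.76  1.56] F [-0.5 -0.6 -0.1] M [0.01 0.3  0.  ] w 0.0913
```

View pics/s2.png

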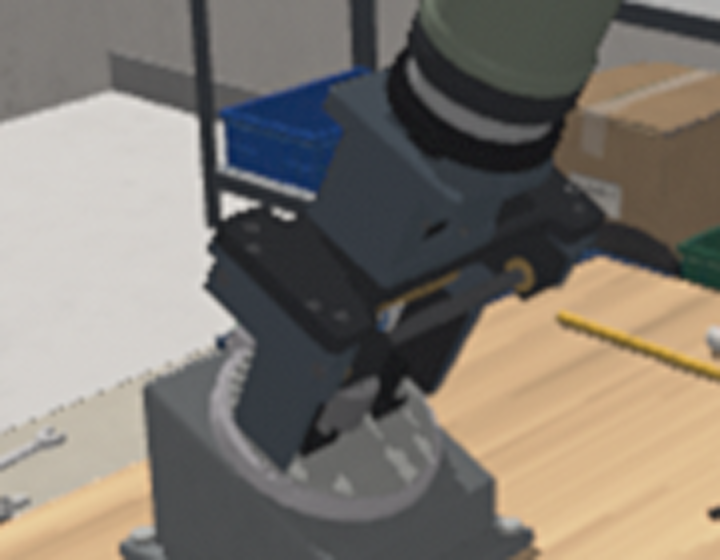

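The fingers stand astride both tabs, clear of the disc, with the left finger at (270,380). Closing in stages, watching the side force for centring.

```bash
python3 -m jog '[{"x":0,"y":-0.001,"z":0,"ax":0,"ay":0,"az":0,"grip":0.07},{"x":0,"y":-0.001,"z":0,"ax":0,"ay":0,"az":0,"grip":0.062},{"x":0,"y":-0.001,"z":0,"ax":0,"ay":0,"az":0,"grip":0.057},{"x":0,"y":-0.001,"z":0,"ax":0,"ay":0,"az":0,"grip":0.055},{"x":0,"y":-0.001,"z":0,"ax":0,"ay":0,"az":0,"grip":0.055},{"x":0,"y":-0.001,"z":0,"ax":0,"ay":0,"az":0,"grip":0.055}]'
python3 -c "
from h import *
delta(A+.026*N,Q)"
```

```text
time_s: 3.85
eef_pos: [0.5123, 0.0288, 0.2993]
tcp_rot: [-0.003, 0.97, 0.02, 0.243]
ft_force: [-6.7, -4.5, 10.7]
gripper_width: 0.0563
t 3.85 shift [-0.0008 -0.0007  0.0028] rot [ 0.0026 -0.0022  0.0017] pos [0.5123 0.0288 0.2993] q [ 0.03 -0.04  1.93 -0.    0.76  1.56] F [-6.7 -4.5 10.7] M [-0.62  0.76 -0.38] w 0.0563
```

```bash
python3 -m jog '[{"x":0,"y":0,"z":-0.002,"ax":0,"ay":0,"az":0,"grip":0.066},{"x":0,"y":0,"z":-0.004,"ax":0,"ay":0,"az":0,"grip":0.07},{"x":0,"y":0,"z":-0.004,"ax":0,"ay":0,"az":0,"grip":0.07},{"x":0,"y":0,"z":-0.004,"ax":0,"ay":0,"az":0,"grip":0.07}]'
python3 - <<'E'
from h import *
delta(A+.026*N,Q)
p=arm.snapshot("scene"); save(p,"s3.png",(230,210,320,280),8)
E
```

```text
time_s: 4.18
eef_pos: [0.5105, 0.0291, 0.3033]
tcp_rot: [-0.004, 0.97, 0.02, 0.243]
ft_force: [-0.6, 0.6, 0.2]
gripper_width: 0.0704
t 4.1833 shift [-0.0012 -0.0004  0.0071] rot [ 0.002  -0.0031  0.0015] pos [0.5105 0.0291 0.3033] q [ 0.03 -0.04  1.93  0.    0.77  1.56] F [-0.6  0.6  0.2] M [0.04 0.29 0.04] w 0.0704
```

View pics/s3.png

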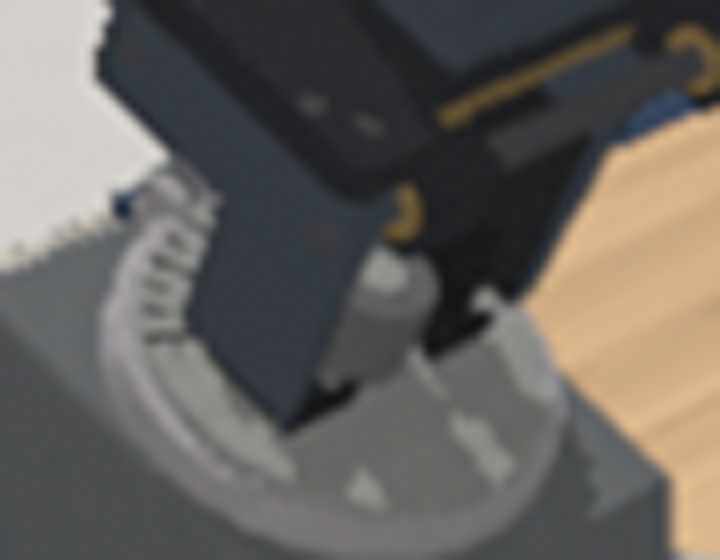

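The force is gone with the TCP about 33 mm above the disc, and the fingers still overlap the tabs by about 18 mm. Closing here.

```bash
python3 -m jog '[{"x":-0.001,"y":0,"z":0.001,"ax":0,"ay":0,"az":0,"grip":0.062},{"x":-0.001,"y":0,"z":0.001,"ax":0,"ay":0,"az":0,"grip":0.058},{"x":-0.001,"y":0,"z":0.001,"ax":0,"ay":0,"az":0,"grip":0.055},{"x":-0.001,"y":0,"z":0.001,"ax":0,"ay":0,"az":0,"grip":0.055}]'
python3 -c "
from h import *
delta(A+.026*N,Q)"
```

```text
time_s: 4.57
eef_pos: [0.5102, 0.029, 0.3021]
tcp_rot: [-0.003, 0.97, 0.02, 0.244]
ft_force: [-1.6, -1.4, 2.8]
gripper_width: 0.0548
t 4.5667 shift [-0.0003 -0.0004  0.0062] rot [ 0.0023 -0.0034  0.0018] pos [0.5102 0.029  0.3021] q [ 0.03 -0.04  1.93  0.    0.76  1.56] F [-1.6 -1.4  2.8] M [-0.28  0.3  -0.2 ] w 0.0548
```

```bash
python3 -m jog '[{"x":0,"y":0,"z":-0.001,"ax":0,"ay":0,"az":0,"grip":0.05},{"x":0,"y":0,"z":-0.001,"ax":0,"ay":0,"az":0,"grip":0.046},{"x":0,"y":0,"z":-0.001,"ax":0,"ay":0,"az":0,"grip":0.042},{"x":0,"y":0,"z":-0.001,"ax":0,"ay":0,"az":0,"grip":0.038},{"x":0,"y":0,"z":-0.001,"ax":0,"ay":0,"az":0,"grip":0.036},{"x":0,"y":0,"z":-0.001,"ax":0,"ay":0,"az":0,"grip":0.036}]'
python3 -c "
from h import *
delta(A+.026*N,Q)"
```

```text
time_s: 5.07
eef_pos: [0.51, 0.0275, 0.3025]
tcp_rot: [-0.002, 0.97, 0.02, 0.243]
ft_force: [3.9, -7.7, -2.7]
gripper_width: 0.0399
t 5.0667 shift [-0.0003 -0.002   0.0066] rot [ 0.0057 -0.0031  0.0035] pos [0.51   0.0275 0.3025] q [ 0.03 -0.04  1.93 -0.    0.77  1.56] F [ 3.9 -7.7 -2.7] M [-1.29 -0.1  -0.71] w 0.0399
```

Width 0.040 means both tabs are at their stops and the jaws have centred themselves on the knob. Turning now.

```bash
python3 -m jog '[{"x":0,"y":0,"z":0,"ax":0,"ay":0,"az":0,"grip":0.036},{"x":0,"y":0,"z":0,"ax":0,"ay":0,"az":0.06,"grip":0.036},{"x":0,"y":0,"z":0,"ax":0,"ay":0,"az":0.12,"grip":0.036},{"x":0,"y":0,"z":0,"ax":0,"ay":0,"az":0.18,"grip":0.036},{"x":0,"y":0,"z":0,"ax":0,"ay":0,"az":0.24,"grip":0.036},{"x":0,"y":0,"z":0,"ax":0,"ay":0,"az":0.3,"grip":0.036},{"x":0,"y":0,"z":0,"ax":0,"ay":0,"az":0.3,"grip":0.036}]'
python3 -c "
from h import *
delta(A+.032*N,Q*R.from_euler('z',30,degrees=True))
p=arm.snapshot('scene'); save(p,'s4.png',(230,210,320,280),8)"
```

```text
time_s: 5.65
eef_pos: [0.5101, 0.0276, 0.3024]
tcp_rot: [-0.038, 0.962, -0.126, 0.24]
ft_force: [1.6, -1.3, -0.4]
gripper_width: 0.0402
t 5.65 shift [-0.0009 -0.0017  0.0006] rot [ 0.0038 -0.0051  0.226 ] pos [0.5101 0.0276 0.3024] q [ 0.03 -0.04  1.93 -0.    0.77  1.87] F [ 1.6 -1.3 -0.4] M [-0.17  0.14 -0.11] w 0.0402
```

View pics/s4.png

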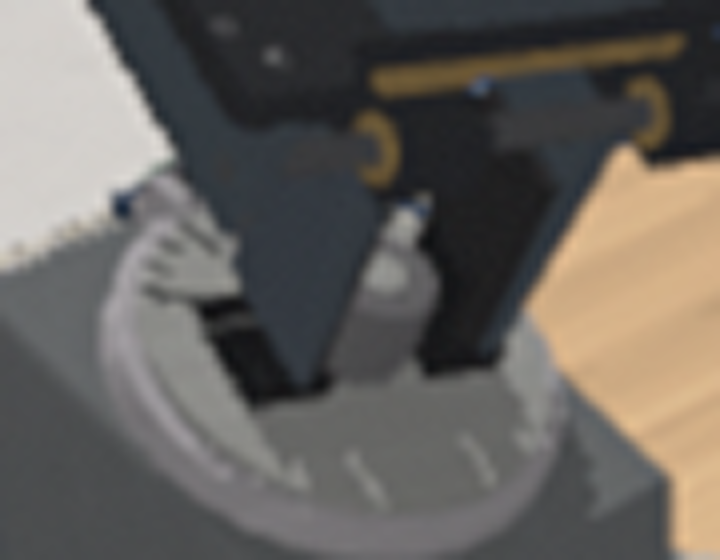

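The left marks have moved up to about (160,295), so the dial is turning clockwise with the tool and little moment. Finishing the turn.

```bash
python3 -m jog '[{"x":0,"y":0,"z":0,"ax":0,"ay":0,"az":0.06,"grip":0.036},{"x":0,"y":0,"z":0,"ax":0,"ay":0,"az":0.12,"grip":0.036},{"x":0,"y":0,"z":0,"ax":0,"ay":0,"az":0.18,"grip":0.036},{"x":0,"y":0,"z":0,"ax":0,"ay":0,"az":0.228,"grip":0.036},{"x":0,"y":0,"z":0,"ax":0,"ay":0,"az":0.228,"grip":0.036},{"x":0,"y":0,"z":0,"ax":0,"ay":0,"az":0.228,"grip":0.036}]'
python3 -c "
from h import *
delta(A+.032*N,Q*R.from_euler('z',30,degrees=True))
for c in ('scene','top'):
    p=arm.snapshot(c); save(p,c+'5.png',(230,210,320,280) if c=='scene' else (230,180,320,250),8)"
```

```text
time_s: 6.2
eef_pos: [0.5101, 0.0277, 0.3024]
tcp_rot: [-0.065, 0.942, -0.232, 0.235]
ft_force: [0.5, -0.7, -0.0]
gripper_width: 0.0406
t 6.2 shift [-0.0012 -0.0013  0.0006] rot [ 0.0029 -0.0054  0.0023] pos [0.5101 0.0277 0.3024] q [ 0.03 -0.04  1.93 -0.    0.77  2.09] F [ 0.5 -0.7 -0. ] M [-0.11  0.07 -0.09] w 0.0406
```

View pics/scene5.png

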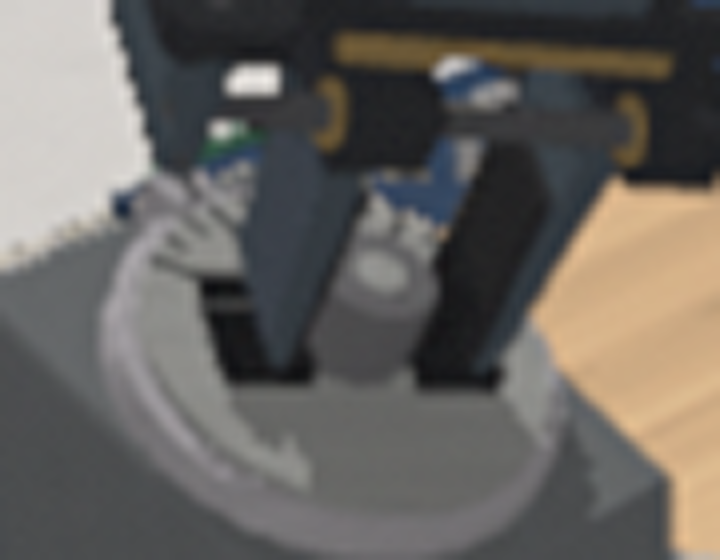

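The dial followed the tool: the dotted zero mark is now near (185,255) and the marks ahead of it have passed on to the index. Releasing, then retreating along the axis.

```bash
python3 -m jog '[{"x":0,"y":0,"z":0,"ax":0,"ay":0,"az":0,"grip":0.05},{"x":0,"y":0,"z":0,"ax":0,"ay":0,"az":0,"grip":0.06},{"x":0,"y":0,"z":0,"ax":0,"ay":0,"az":0,"grip":0.07},{"x":0,"y":0,"z":0,"ax":0,"ay":0,"az":0,"grip":0.082},{"x":0,"y":0,"z":0,"ax":0,"ay":0,"az":0,"grip":0.082},{"x":0,"y":0,"z":0,"ax":0,"ay":0,"az":0,"grip":0.082},{"x":0,"y":0,"z":-0.02,"ax":0,"ay":0,"az":0,"grip":0.082},{"x":0,"y":0,"z":-0.05,"ax":0,"ay":0,"az":0,"grip":0.082},{"x":0,"y":0,"z":-0.085,"ax":0,"ay":0,"az":0,"grip":0.082},{"x":0,"y":0,"z":-0.12,"ax":0,"ay":0,"az":0,"grip":0.082},{"x":0,"y":0,"z":-0.15,"ax":0,"ay":0,"az":0,"grip":0.082},{"x":0,"y":0,"z":-0.17,"ax":0,"ay":0,"az":0,"grip":0.082},{"x":0,"y":0,"z":-0.17,"ax":0,"ay":0,"az":0,"grip":0.082}]'
python3 -c "
from h import *
delta(A+.032*N,Q)
for c in ('scene','top'):
    p=arm.snapshot(c); save(p,c+'6.png',(230,210,320,280) if c=='scene' else (230,180,320,250),8)
    X=cloud(p)
    for n in ('tab_a_pad','tab_b_pad','knob_grip'):
        print(c,n,[(np.round(Rf.inv().apply(r['position']-A),4),round(r['confidence'],2)) for r in arm.spot_point(p,n)[:2]])"
```

```text
time_s: 7.38
eef_pos: [0.4295, 0.0256, 0.4581]
tcp_rot: [-0.066, 0.94, -0.232, 0.239]
ft_force: [-0.1, 0.5, -0.0]
gripper_width: 0.0822
t 7.3833 shift [-0.0048  0.001   0.1758] rot [ 0.0013 -0.0145 -0.5218] pos [0.4295 0.0256 0.4581] q [ 0.03 -0.24  1.7  -0.    1.17  2.09] F [-0.1  0.5 -0. ] M [0.06 0.27 0.01] w 0.0822
scene tab_a_pad [(array([0.0145, 0.0258, 0.0161]), 0.42)]
scene tab_b_pad [(array([-0.0136, -0.031 ,  0.0184]), 0.53), (array([-0.1573,  0.1502,  0.0106]), 0.47)]
scene knob_grip [(array([0.0024, 0.002 , 0.0236]), 0.64)]
top tab_a_pad [(array([0.0146, 0.0292, 0.0129]), 0.45)]
top tab_b_pad [(array([-0.0146, -0.0335,  0.0148]), 0.64)]
top knob_grip [(array([-0.0009, -0.0021,  0.0152]), 0.93)]
```

View pics/scene6.png

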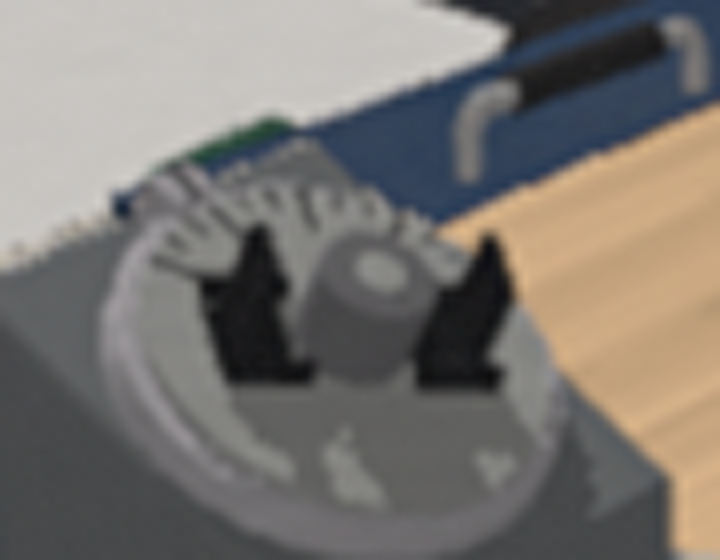

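View pics/top6.png

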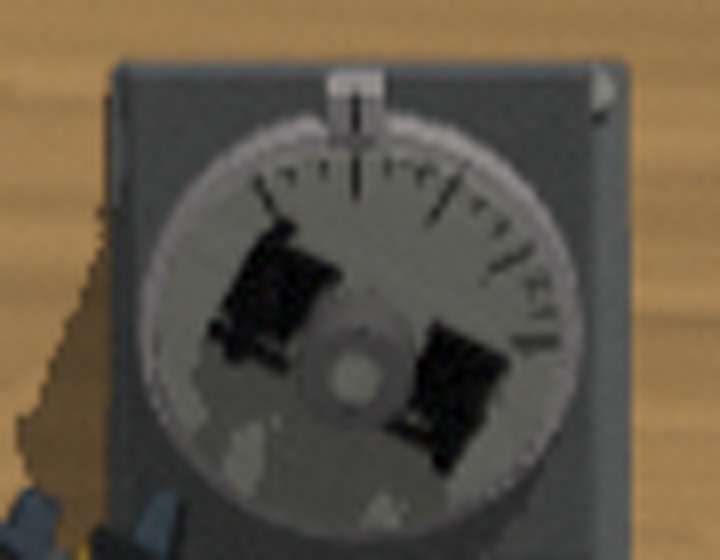

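```bash
python3 -c "
from rig import arm
print(arm.finish_job())"
```

```text
the job is handed in; nothing more can be done
None
```

The dial is set to 30° and locked, and the job is handed in at about 7.5 s of robot time.

**What I did:** I squeezed both tabs to their stops (jaw opening about 40 mm), turned the knob 30° clockwise from 60° and let go. The arm then backed off about 17 cm along the axis.

**Last checks:**
- **Reading:** in the last top picture the 30° long mark (355,170) lines up with the index line (355,110). The dotted zero mark is at (265,190).
- **Tabs:** the networks put the pads about 63 mm apart in the scene view and 69 mm in the top view. The full-out value is 62 mm, so both tabs look fully out. They are only good to about 4 mm, and the 69 mm figure is outside that.
- **Contact:** the wrist force is about 0.5 N, so the robot is touching nothing.
- **Bystanders:** the fingers never went near the loose parts, but I did not re-measure their positions.

**What went wrong on the way:** my first, deeper closing pushed the tool outward with about 13 N. I backed off about 4 mm and gripped higher on the tabs. On closing fully there, the jaws read a brief side force of about 8 N. They settled about 2 mm from my estimated axis and turned with only small forces.

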